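Sort the clean spares into the slatwall trays

TASK

The clean spares lie mixed on the bench: put both bamboo bottle brushes in the green slatwall tray, both vacuum-cleaner nozzles (the chrome crevice tool and the black dusting nozzle) in the blue tray, and the pink squeegee in the yellow tray. Lay each piece down flat on the tray floor, lengthwise in the tray (either end first), side by side where there are two, and do not drop or throw anything. Leave the soap dispenser and the hinged box standing where they are.

Things in the scene. Friction and masses are not known exactly. Their poses are not given: they have to be found in the camera images.
- white_brush_center (a point): Small bamboo bottle brush, white bristles, 150 mm long, lying. Point: its middle, in the handle, 14 above the surface it lies on. x: along it, to the bristles; z up. Flat handle 22 wide, 14 thick from x -75 to 11, thin neck, bristle head 32 across from x 19 to 75. Rests on bristles and handle end, so slopes 5.5 deg; underside at the point is 7 up. 60 g, balances there.
- brown_brush_center (a point): Small bamboo bottle brush, dark brown bristles, 150 mm long, lying. Point: its middle, in the handle, 14 above the surface it lies on. x: along it, to the bristles; z up. Flat handle 22 wide, 14 thick from x -75 to 11, thin neck, bristle head 32 across from x 19 to 75. Rests on bristles and handle end, so slopes 5.5 deg; underside at the point is 7 up. 60 g, balances there.
- squeegee_center (a point): Small pink plastic squeegee, T-shaped, 140 mm long, lying flat. Point: middle of its length, in the handle, 8 above the surface it lies on. x: along the handle to the blade; z up. Handle 22 wide, 16 thick from x -70 to 34; cross-head 110 wide (y), 16 thick to x 58; black rubber lip to x 70. About 80 g, balances about 10 ahead of the point.
- crevice_tool_center (a point): Slim chrome vacuum crevice tool, 150 mm long, lying on its flat underside. Point: middle of its length, in the beak, 7.5 above the surface it lies on. x: along it, to the thin tip; z up. Round socket 34 across from x -75 to -37, shoulder 30 wide, 24 high to x -18, then flat beak 26 wide, 15 high to x 75. About 90 g, balances near the point.
- dusting_nozzle_center (a point): Black vacuum dusting nozzle with a grey ring, 130 mm long, lying on its side. Point: middle of its length, on the socket's axis, 17 above the surface it lies on. x: along it, to its grey bristles; z up. Socket 34 across (eight-sided, does not roll) from x -65 to 22, head 48 wide, 34 high to x 40, bristles 42 wide to x 65. About 70 g, balances near the point.
- green_tray_floor (a point): Green tray hung on the light-grey slatwall upstand, fixed. Point: centre of its floor's upper surface, about 80 mm above the bench. x: lengthwise, away from the robot to the upstand; y: across; z up. Inside 170 (x) x 160 (y), walls and floor 4 thick. Above the floor: side walls rise 32, front wall 26, back plate 70, the upstand behind it 100.
- blue_tray_floor (a point): Blue tray hung on the light-grey slatwall upstand, fixed. Point: centre of its floor's upper surface, about 80 mm above the bench. x: lengthwise, away from the robot to the upstand; y: across; z up. Inside 170 (x) x 160 (y), walls and floor 4 thick. Above the floor: side walls rise 32, front wall 26, back plate 70, the upstand behind it 100.
- yellow_tray_floor (a point): Yellow tray hung on the light-grey slatwall upstand, fixed. Point: centre of its floor's upper surface, about 80 mm above the bench. x: lengthwise, away from the robot to the upstand; y: across; z up. Inside 170 (x) x 160 (y), walls and floor 4 thick. Above the floor: side walls rise 32, front wall 26, back plate 70, the upstand behind it 100.
- dispenser: Bystander: transparent closed soap dispenser bottle with a white pump, 64 across, 157 high, standing loose on the bench. Origin: centre of its underside.
- hinged_box: Bystander: small closed grey plastic box with a light hinged lid and an orange latch, 90 x 112, 60 high, standing loose on the bench. Origin: centre of its underside.
There are look-alikes about, which are no part of the job. What is shaped like the part that bears crevice_tool_center but orange or red is not meant.

How it is judged:
By the outcome, as a careful person would: the job done as asked, in the order asked, and still so for the second after the job is handed in, with the robot touching nothing.
It also fails if it takes over 136 s, if anything falls off the work surface, if the arm or the gripper's body presses on something with over 40 N, if the wrist force passes 120 N, or if a joint passes its speed limit or range.

ROBOT

A 7-joint arm with a two-finger parallel gripper is mounted at the origin on the work surface. World frame = base frame: x ahead of the robot, y to its left, z up, the work surface at z = 0. Lengths are in m, angles in degrees, forces in N, time in s.
With the tool pointing down it reaches from about 0.4 to 0.85 m from the base axis. Payload 4.5 kg.
Tool frame: the origin (TCP) lies at the very end of the fingers, on their centre line; the grasp point (between the pads) lies 19 mm behind it; y points along the fingers, x is the direction in which the jaws open and shut, and the axes are right-handed (so a half turn about y gives the same grasp; the last joint's range is limited). The gripper opens to 88 mm and grips with 3 to 60 N. Pads are 18 mm wide; open, the fingers measure 123 mm over their backs; the gripper's body (75 mm by 187 mm) begins 45 mm behind the grasp point.
Start: joints at [-65.615, 39.483, -11.15, 89.685, 9.013, 51.709, -12.324], TCP at [0.239, 0.578, 0.239] pointing down, gripper open.
Joint ranges: [-172.22, 172.22], [-26.19, 119.32], [-84.43, 86.54], [7.71, 146.69], [-57.33, 237.33], [2.42, 119.75], [-152.13, 152.13]. Speed limits (degrees/s): [147.25, 147.25, 180, 180, 180, 180, 180].

INTERFACE

Orientations are given as [roll, pitch, yaw] about the fixed x, y, z axes, in that order (R = Rz(yaw) Ry(pitch) Rx(roll)).
In Python, from bench import manip, grab_frame, camera_model gives the robot as it stands. The module is installed in compiled form; this text tells all that it offers. Calls block until the motion is done:
- manip.move_ptp(position, orientation): joint-space move of the TCP to a pose.
- manip.movel(position, orientation=None, feed=0.15, max_force=None): straight line of the TCP; orientation=None keeps the orientation; feed is the mean speed in m/s. With max_force (N) it stops when the force on the tool has changed by that much, and returns True; else False.
- manip.move_joints(angles): joint-space move.
- manip.open_gripper() and manip.grab(squeeze=None): open the fingers fully, or close them until they stop; squeeze is the grip in N (None keeps the last).
- manip.sleep(seconds).
- manip.inverse_kinematics(position, orientation): joint angles nearest the present ones, or None.
- grab_frame(name): name is "scene" or "top" or "wrist"; returns (picture, depth): 420x560x3 uint8, blue, green, red; 420x560 float32, m along the optical axis (not along the pixel's ray), 0 where there is no reading.
- camera_model(name): a dict with "mtx" (3x3 intrinsics, pixels), "R" (3x3) and "t" (3): a world point X has camera coordinates R X + t. Camera axes: x right, y down, z forward; pixel columns grow to the right and rows downward; lengths in m; the calibration is good to about 2 mm. The wrist camera is an equidistant fisheye: a pixel r from the principal point sees the ray r / f radians off the axis. A picture is of the moment at which its call begins: read the wrist's pose just before it. camera_model takes no time and is no camera call; for the wrist camera it gives the pose at the moment of the call.
A pose or a line that the arm cannot do raises manip.MotionError and nothing moves.
- manip.hand_in(): hands the job in, once; it reports no verdict.
Readings, each from a call of its own:
- manip.read_time_s(): time.
- manip.read_qpos(): joint angles.
- manip.read_joint_velocities(): joint speeds.
- manip.read_joint_torque(): joint torques, N m.
- manip.read_position(): TCP position.
- manip.read_orientation(): TCP orientation.
- manip.read_contact_force(): force on the tool from outside, world axes, zero at the start.
- manip.read_wrist_torque(): the same for the moment, N m.
- manip.read_gripper_width(): finger opening in m.
Only numpy, scipy, OpenCV 4.12 (cv2) and the standard library are available. Lean on these libraries where they do the work, as an engineer would, in place of code of your own. Each camera call takes 0.05 s, during which the arm holds its last target. There are 200 camera calls.

## Working session

There is one attempt and no reset: what is moved stays moved. The work goes in short steps, each a Python script; the robot and the scene stay as the last script left them, time stands still between calls to the robot, and variables do not carry over. Pictures are saved under pics/ and viewed, on a budget of 14 in all, crops included, one or two more only if the job needs it, and the job is handed in when it is done.

```bash
mkdir -p pics; ls; python3 - <<'E'
from bench import manip, grab_frame, camera_model
import cv2,numpy as np
for n in ("scene","top"):
    p,d=grab_frame(n); cv2.imwrite(f"pics/{n}0.png",p); np.savez(f"{n}0.npz",p=p,d=d); m=camera_model(n)
    np.set_printoptions(precision=4,suppress=True); print(n,m["mtx"],m["R"],m["t"])
print(manip.read_time_s(),manip.read_orientation(),manip.read_position())
E
```

```text
pics
scene [[441.1972   0.     283.456 ]
 [  0.     441.1972 200.6133]
 [  0.       0.       1.    ]] [[-0.862   0.5069 -0.0063]
 [ 0.3598  0.6029 -0.7121]
 [-0.3572 -0.6161 -0.702 ]] [ 0.3865 -0.088   1.5907]
top [[475.4276   0.     283.5101]
 [  0.     475.4276 213.2675]
 [  0.       0.       1.    ]] [[ 0.0201 -0.9998 -0.0031]
 [-0.9941 -0.0196 -0.1066]
 [ 0.1065  0.0052 -0.9943]] [-0.0014  0.4505  1.6909]
0.1 [-90.006    0.0926  67.5572] [0.2385 0.5771 0.238 ]
```

View pics/scene0.png

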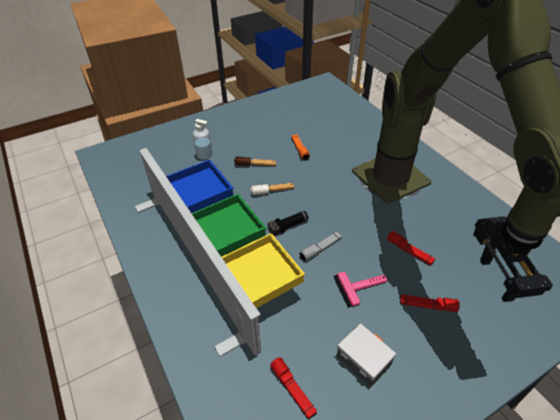

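View pics/top0.png

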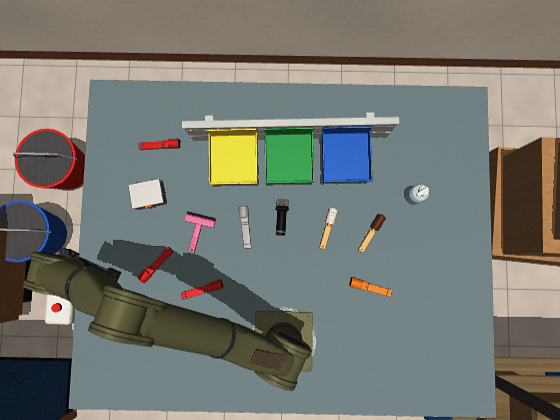

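Candidates for the crevice tool in the top view are grey (245,227), red (155,265), (202,290) and (159,144), and orange (371,287). I choose the grey one. The others are unique: white brush (329,228), brown brush (372,232), dusting nozzle (281,217), squeegee (198,230). The trays are yellow (233,157), green (289,156) and blue (347,155).

```bash
cat > h.py <<'E'
import numpy as np,cv2
from bench import manip, grab_frame, camera_model
def cloud(d,m):
    v,u=np.mgrid[:d.shape[0],:d.shape[1]]; K=m["mtx"]
    c=np.stack([(u-K[0,2])/K[0,0]*d,(v-K[1,2])/K[1,1]*d,d],-1)
    return (c-m["t"])@m["R"]
def onplane(uv,z,m):
    r=np.linalg.inv(m["mtx"])@np.array([uv[0],uv[1],1.]); r=m["R"].T@r; o=-m["R"].T@m["t"]
    return o+r*(z-o[2])/r[2]
E
python3 - <<'E'
from h import *
np.set_printoptions(precision=4,suppress=True)
f=np.load("top0.npz");p,d=f["p"],f["d"];m=camera_model("top");W=cloud(d,m)
def st(a):return np.round(np.percentile(a,[1,50,99]),4)
b=W[300:330,400:470];print("bench z",st(b[...,2]))
rois=dict(white=(315,203,343,254,.012),brown=(355,208,390,256,.012),sq=(180,206,220,256,.014),crev=(236,201,256,252,.012),dust=(270,194,293,240,.02))
bg=np.median(p[240:250,440:470].reshape(-1,3),0)
for n,(x0,y0,x1,y1,z) in rois.items():
    P=W[y0:y1,x0:x1]; q=p[y0:y1,x0:x1].astype(float)
    chrom=np.abs((q/ (q.sum(-1,keepdims=True)+1))-bg/bg.sum()).sum(-1)
    mask=P[...,2]>.006
    X=P[mask][:,:2]; c,s,a=cv2.minAreaRect(X.astype(np.float32))
    mu=X.mean(0);vv=np.linalg.eigh(np.cov(X.T))[1][:,1]
    print(n,mask.sum(),"rect",np.round(c,4),np.round(s,4),round(a,1),"mean",mu,"pca",np.degrees(np.arctan2(vv[1],vv[0])),"z",st(P[mask][:,2]))
hsv=cv2.cvtColor(p,cv2.COLOR_BGR2HSV)
for n,(x0,x1) in dict(yellow=(205,262),green=(262,318),blue=(318,376)).items():
    P=W[120:190,x0:x1];s=hsv[120:190,x0:x1,1]>140
    F=s&(abs(P[...,2]-.08)<.01); R=s&(abs(P[...,2]-.112)<.012)
    for l,M in(("floor",F),("rim",R)):
        X=P[M]; print(n,l,M.sum(),"x",st(X[:,0]),"y",st(X[:,1]),"z",st(X[:,2]),cv2.minAreaRect(X[:,:2].astype(np.float32)))
for n,r in dict(disp=(400,175,440,210),box=(120,170,170,215)).items():
    P=W[r[1]:r[3],r[0]:r[2]];X=P[P[...,2]>.03];print(n,st(X[:,0]),st(X[:,1]),st(X[:,2]))
c=cv2.resize(p[190:262,170:395],None,fx=3.5,fy=3.5,interpolation=cv2.INTER_CUBIC);cv2.imwrite("pics/c1.png",c)
mw=camera_model("wrist");print(mw)
E
```

```text
bench z [-0.0083  0.001   0.0111]
white 425 rect [ 0.3808 -0.1032] [0.2246 0.2054] 0.4 mean [ 0.4042 -0.1517] pca 167.5855278238618 z [0.0061 0.0191 1.325 ]
brown 453 rect [ 0.3781 -0.1863] [0.1789 0.3919] 6.3 mean [ 0.3865 -0.3042] pca 126.46936432077207 z [0.0062 0.0181 1.7293]
sq 705 rect [0.3761 0.1911] [0.401  0.1856] 85.4 mean [0.3919 0.3143] pca -171.368114159698 z [0.0061 0.013  0.0261]
crev 417 rect [0.3615 0.1239] [0.2845 0.1306] 28.5 mean [0.3998 0.1446] pca -169.45757282430577 z [0.0061 0.018  0.049 ]
dust 448 rect [0.3952 0.0154] [0.2557 0.0803] 1.4 mean [0.438  0.0155] pca -179.19094161697296 z [0.0061 0.0305 0.0428]
yellow floor 2080 x [0.5546 0.6361 0.7186] y [0.1113 0.1894 0.268 ] z [0.0728 0.0813 0.0893] ((0.6324489712715149, 0.18690504133701324), (0.1779712289571762, 0.16509100794792175), 2.014063596725464)
yellow rim 302 x [0.5379 0.6031 0.7225] y [0.1015 0.1931 0.2716] z [0.1003 0.1115 0.1235] ((0.6304839849472046, 0.18777170777320862), (0.181768998503685, 0.16692210733890533), 2.501791000366211)
green floor 2095 x [0.5622 0.6437 0.7264] y [-0.0858 -0.0071  0.073
[... 474 characters left out ...]
), (0.16946500539779663, 0.166169673204422), 1.8797820806503296)
blue rim 350 x [0.5559 0.6484 0.7367] y [-0.2924 -0.2092 -0.1213] z [0.1003 0.1106 0.1233] ((0.6461688876152039, -0.20806223154067993), (0.18210449814796448, 0.16898469626903534), 2.1194684505462646)
disp [0.2677 0.516  0.5538] [-0.4882 -0.4497 -0.0014] [0.033  0.1064 1.7293]
box [0.2677 0.5054 0.5567] [-0.0014  0.4949  0.5563] [0.0339 0.0608 1.7293]
{'mtx': array([[325.1923,   0.    , 279.331 ],
       [  0.    , 325.1923, 209.2854],
       [  0.    ,   0.    ,   1.    ]]), 'R': array([[ 0.3819,  0.9242, -0.0021],
       [ 0.8776, -0.3619,  0.3143],
       [ 0.2898, -0.1219, -0.9493]]), 't': array([-0.6251, -0.0433,  0.391 ])}
```

View pics/c1.png

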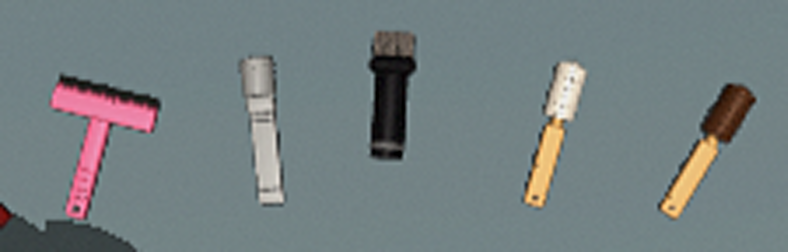

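Crop: squeegee (108,88) to (75,217), grey crevice tool with its socket at the top (257,57) and tip at (272,205), black dusting nozzle with bristles at the top (394,32), white brush (575,63) and brown brush (743,86). The choices fit the descriptions. Next, precise axes from silhouettes and tray centres from wall points.

```bash
python3 - <<'E'
from h import *
import json
np.set_printoptions(precision=4,suppress=True)
f=np.load("top0.npz");p,d=f["p"],f["d"];m=camera_model("top");W=cloud(d,m)
rois=dict(white=(318,203,343,254,.013),brown=(355,208,390,256,.013),sq=(180,208,222,256,.010),crev=(236,203,256,252,.012),dust=(270,194,293,240,.017))
out={}
vis=cv2.resize(p[190:262,170:395],None,fx=3.5,fy=3.5,interpolation=cv2.INTER_CUBIC)
for n,(x0,y0,x1,y1,z) in rois.items():
    q=p[y0:y1,x0:x1].astype(float); bg=np.median(np.r_[q[0],q[:,0],q[:,-1]],0)
    M=(np.abs(q-bg).sum(-1)>45).astype(np.uint8)
    _,L,S,_=cv2.connectedComponentsWithStats(M); k=1+np.argmax(S[1:,4]); v,u=np.nonzero(L==k)
    X=np.array([onplane((a+x0,b+y0),z,m)[:2] for a,b in zip(u,v)])
    c,s,a=cv2.minAreaRect(X.astype(np.float32)); s=list(s)
    a0=a if s[0]>s[1] else a+90
    a0=(a0+90)%180-90
    vv=np.linalg.eigh(np.cov(X.T))[1][:,1]; pc=(np.degrees(np.arctan2(vv[1],vv[0]))+90)%180-90
    # refined: robust line through row midpoints for symmetric shapes
    t=X[:,0]; bins=np.round((v)).astype(int); mid=np.array([[X[v==b].mean(0)[0],(X[v==b][:,1].min()+X[v==b][:,1].max())/2] for b in np.unique(v)][3:-3])
    l=cv2.fitLine(mid.astype(np.float32),cv2.DIST_HUBER,0,.01,.01).ravel(); la=np.degrees(np.arctan2(l[1],l[0]));la=(la+90)%180-90
    e=np.array([np.cos(np.radians(la)),np.sin(np.radians(la))]); pr=(X-l[2:])@e; ctr=l[2:]+e*(pr.min()+pr.max())/2
    print(n,len(u),"rect",np.round(c,4),np.round(s,4),"ang",round(a0,1),"pca",round(pc,1),"line",round(la,1),ctr,"len",np.ptp(pr))
hsv=cv2.cvtColor(p,cv2.COLOR_BGR2HSV); yaw=np.radians(2.27); Rz=np.array([[np.cos(yaw),np.sin(yaw)],[-np.sin(yaw),np.cos(yaw)]])
for n,(x0,x1) in dict(yellow=(205,262),green=(262,318),blue=(318,376)).items():
    P=W[115:190,x0:x1];s=hsv[115:190,x0:x1,1]>140; P=P[s]; Q=P[:,:2]@Rz.T; z=P[:,2]; md=np.median(Q[abs(z-.081)<.008],0)
    r=Q-md
    bp=(z>.125)&(z<.155)&(r[:,0]>50e-3)&(abs(r[:,1])<.07)
    fw=(abs(z-.106)<.005)&(r[:,0]<-.07)&(abs(r[:,1])<.07)
    l=(z>.1)&(z<.12)&(abs(r[:,0])<.06)&(r[:,1]>.06); ri=(z>.1)&(z<.12)&(abs(r[:,0])<.06)&(r[:,1]<-.06)
    B=np.median(Q[bp][:,0]);F=np.median(Q[fw][:,0]);yl=np.median(Q[l][:,1]);yr=np.median(Q[ri][:,1])
    yb=np.polyfit(Q[bp][:,1],Q[bp][:,0],1)[0];yl_=np.polyfit(Q[l][:,0],Q[l][:,1],1)[0]
    ce=np.array([(B-85e-3+F+87e-3)/2,(yl+yr)/2])
    print(n,bp.sum(),fw.sum(),"B",B,"F",F,"B-F",B-F,"yl-yr",yl-yr,"center",ce@Rz,"slopes",np.degrees(yb),np.degrees(yl_))
E
```

```text
white 322 rect [ 0.4009 -0.1521] [0.0327 0.1543] ang -14.6 pca -14.7 line -14.7 [ 0.4009 -0.1521] len 0.15426005347743743
brown 355 rect [ 0.3869 -0.3111] [0.0373 0.1583] ang -28.8 pca -30.8 line -30.6 [ 0.3873 -0.3104] len 0.15819780953185208
sq 566 rect [0.3652 0.3251] [0.1134 0.1584] ang -12.9 pca -14.1 line -12.9 [0.3653 0.3256] len 0.158409669979285
crev 325 rect [0.3989 0.1482] [0.155  0.0368] ang 6.2 pca 8.4 line 8.0 [0.3991 0.1462] len 0.1555204729977828
dust 403 rect [0.4377 0.0147] [0.131  0.0472] ang 1.1 pca -2.7 line -2.6 [0.4378 0.0158] len 0.13277335741456192
yellow 144 60 B 0.7258833670185724 F 0.5522414861994382 B-F 0.17364188081913412 yl-yr 0.1627990345040919 center [0.6331 0.1876] slopes -0.02325497222826423 -0.010859533782855802
green 138 65 B 0.7258450641507043 F 0.5516878419767421 B-F 0.17415722217396212 yl-yr 0.16304655908119703 center [ 0.6405 -0.0064] slopes 0.3378057248748808 -0.8147162399779222
blue 145 55 B 0.7261605638010432 F 0.5516967585296422 B-F 0.17446380527140104 yl-yr 0.16352371019996273 center [ 0.6486 -0.2069] slopes -0.29489940787768343 0.08386599587771765
```

```bash
cat >> h.py <<'E'
TY=2.27; FZ=0.0805
TR=dict(yellow=(.6331,.1876),green=(.6405,-.0064),blue=(.6486,-.2069))
def rot(a): a=np.radians(a); return np.array([[np.cos(a),-np.sin(a)],[np.sin(a),np.cos(a)]])
def loc(t,x,y): return np.array(TR[t])+rot(TY)@np.array([x,y])
def ori(yaw): return [-90,0,yaw]
def P(xy,z): return [float(xy[0]),float(xy[1]),float(z)]
def log(s): print(s,"t",round(manip.read_time_s(),2),"w",round(manip.read_gripper_width(),4),"F",np.round(manip.read_contact_force(),1),"p",np.round(manip.read_position(),4))
def pick(xy,ax,along=0.,z=.005,squeeze=15):
    xy=np.array(xy)+rot(ax)@np.array([along,0]); o=ori(90+ax)
    manip.move_ptp(P(xy,.12),o); manip.movel(P(xy,.03),feed=.2)
    hit=manip.movel(P(xy,z),feed=.06,max_force=8); log(f"down hit={hit}")
    manip.grab(squeeze); log("grab")
    manip.movel(P(xy,z+.06),feed=.12); manip.movel(P(xy,.2),feed=.3); log("lift")
def place(t,x,y,z=.005):
    xy=loc(t,x,y); o=ori(90+TY)
    manip.move_ptp(P(xy,.2),o); manip.movel(P(xy,FZ+.03),feed=.2); log("above")
    hit=manip.movel(P(xy,FZ+z+.0005),feed=.04,max_force=4); log(f"placed hit={hit}")
    manip.open_gripper(); manip.movel(P(xy,FZ+.06),feed=.15); log("released")
def push(t,x,y0,y1):
    o=ori(90+TY); manip.grab(10)
    manip.movel(P(loc(t,x,y0),FZ+.06),o,feed=.2); manip.movel(P(loc(t,x,y0),FZ+.006),feed=.12,max_force=8)
    hit=manip.movel(P(loc(t,x,y1),FZ+.006),feed=.06,max_force=6); log(f"push hit={hit}")
    manip.movel(P(loc(t,x,y0+.02),FZ+.006),feed=.15); manip.movel(P(loc(t,x,y0+.02),.2),feed=.25); manip.open_gripper(); log("push end")
def shot(n,f,box=None,s=1):
    p,d=grab_frame(n)
    if box: p=p[box[1]:box[3],box[0]:box[2]]
    cv2.imwrite("pics/"+f,cv2.resize(p,None,fx=s,fy=s,interpolation=cv2.INTER_CUBIC))
E
python3 - <<'E'
from h import *
pick((.4009,-.1521),-14.7)
shot("wrist","w1.png"); shot("scene","s1.png",(180,120,400,320),2.5)
E
```

```text
Traceback (most recent call last):
  File "h.py", line 19, in pick
    manip.move_ptp(P(xy,.12),o); manip.movel(P(xy,.03),feed=.2)
                                 ~~~~~~~~~~~^^^^^^^^^^^^^^^^^^^
bench.MotionError: the arm cannot follow that straight line within its joint ranges
```

```bash
python3 - <<'E'
from h import *
np.set_printoptions(precision=1,suppress=True)
log("");print(np.array(manip.read_qpos()))
def ik(xy,z,y):
    q=manip.inverse_kinematics(P(xy,z),ori(y));return None if q is None else np.array(q)
for n,xy,ax in(("w",(.4009,-.1521),-14.7),("b",(.3873,-.3104),-30.6),("c",(.3991,.1462),8),("d",(.4378,.0158),-2.6),("s",(.384,.3214),-12.9)):
    for y in(90,-90):
        for z in(.2,.12,.06,.03,.005):print(n,y,z,ik(xy,z,ax+y))
for t in TR:
    for y in (90,-90):print(t,y,ik(TR[t],.2,TY+y),ik(TR[t],.085,TY+y))
E
```

```text
t 2.77 w 0.088 F [-0.3 -0.4 -0.6] p [ 0.4 -0.2  0.1]
[ 27.7  40.  -20.9 128.4  45.2  18.8  43.2]
w 90 0.2 [ 37.6  32.5 -35.2 123.8  34.2  33.5  52.6]
w 90 0.12 [ 27.8  40.  -20.9 128.4  45.2  18.8  43.2]
w 90 0.06 [ 18.   46.9  -5.5 130.5  56.5   4.9  33.2]
w 90 0.03 [ 17.4  51.   -4.5 130.8 115.8   3.9 -25.9]
w 90 0.005 [ 48.4  67.9 -59.8 129.2  90.2  53.2   0.5]
w -90 0.2 [ -8.5  34.8  37.4 126.  -41.1  31.9 -44.5]
w -90 0.12 [ 27.8  40.  -20.9 128.4  45.2  18.8  43.2]
w -90 0.06 [ 12.6  47.3   3.3 130.7 -49.4   3.2 -40.5]
w -90 0.03 None
w -90 0.005 [ 18.2  54.3  -5.7 130.7 136.6   6.7 133.3]
b 90 0.2 [ 55.2  36.6 -35.1 113.2  32.2  40.1  59.5]
b 90 0.12 [ 48.9  43.1 -25.2 117.2  38.4  28.   54.3]
b 90 0.06 [ 44.5  48.8 -18.2 118.8  45.3  19.3  48. ]
b 90 0.03 [ 42.4  51.9 -14.9 119.2  50.3  15.2  43.2]
b 90 0.005 [ 40.7  54.6 -12.1 119.2  55.8  11.9  37.9]
b -90 0.2 [ 11.1  38.8  37.6 115.4 -37.9  38.5 -47.2]
b -90 0.12 [ 18.5  44.6  25.  118.7 -42.9  25.8 -43.8]
b -90 0.06 [ 25.7  49.3  12.8 119.7 -40.1  15.1 -47.4]
b -90 0.03 [ 25.9  52.8  12.6 120.  -51.9  12.7 -35.8]
b -90 0.
[... 1563 characters left out ...]
3 [ -50.    52.3    8.   119.1  -35.7   10.9 -112.8]
s -90 0.005 [ -49.7   55.1    7.5  119.   -45.5    8.6 -103.2]
yellow 90 [ -1.9  48.4 -37.   84.5  32.1  58.   45.3] [ -4.5  56.  -31.5  88.8  37.   46.   41.3]
yellow -90 [-33.6  47.2  26.1  86.4 -24.1  52.  -87.6] [-32.4  55.6  23.3  90.5 -30.3  40.3 -82.3]
green 90 [ 18.3  48.3 -42.6  88.1  36.5  58.2  57.7] [ 13.9  55.2 -33.2  92.5  39.8  44.7  55. ]
green -90 [-15.   44.9  21.7  90.1 -20.3  48.9 -73.3] [-13.6  53.7  19.1  94.1 -26.2  36.7 -68.3]
blue 90 [ 35.2  52.1 -45.5  80.2  38.8  63.9  76. ] [ 32.9  59.1 -39.5  84.5  43.5  52.4  72.2]
blue -90 [  5.1  47.5  17.7  82.1 -16.3  53.  -60.5] [  5.2  55.8  17.3  86.2 -21.9  41.3 -55.8]
```

```bash
python3 - <<'E'
from h import *
np.set_printoptions(precision=1,suppress=True)
q=lambda:np.array(manip.read_qpos())
manip.move_joints([45,42,-60,126,66,45,15]); log("j"); print(manip.read_orientation())
xy=(.4009,-.1521); manip.move_ptp(P(xy,.15),ori(90-14.7)); print(q())
for z in(.12,.08,.03,.005): print(z,np.array(manip.inverse_kinematics(P(xy,z),ori(75.3))))
try: manip.movel(P(xy,.03),feed=.2); print("ok",q())
except manip.MotionError as e: print(e)
log("")
shot("wrist","w1.png")
E
```

```text
j t 3.47 w 0.088 F [-0.3 -0.1 -0.2] p [ 0.4 -0.1  0.2]
[-97.2   2.5  75.1]
[ 49.9  46.7 -59.6 126.1  61.5  45.6  23.2]
0.12 [ 47.9  49.4 -56.7 127.4  67.4  43.4  18.3]
0.08 [ 45.2  53.2 -52.1 128.7  75.8  40.7  11.4]
0.03 [ 41.9  58.1 -46.2 129.5  86.8  37.9   2.4]
0.005 [ 40.5  60.6 -43.4 129.6  92.4  36.8  -2.1]
ok [ 43.8  59.5 -50.1 129.4  86.5  41.4   2.6]
 t 4.55 w 0.0883 F [0.3 0.4 0.3] p [ 0.4 -0.2  0. ]
```

View pics/w1.png

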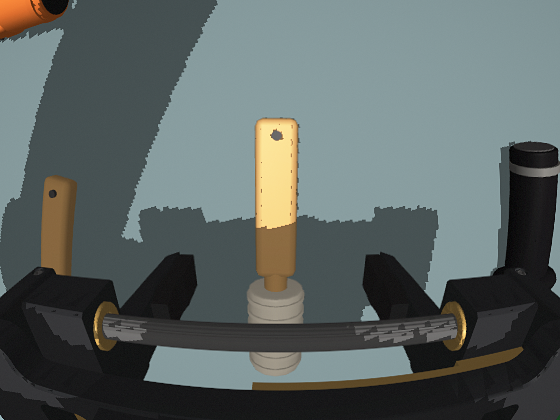

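The wrist view shows the white brush centred between the jaws and aligned. The handle end is at (278,118) and the neck at (275,275). I'll check the lengthwise match numerically.

```bash
cat >> h.py <<'E'
def fish(X,m):
    c=m["R"]@np.array(X)+m["t"]; r=np.hypot(c[0],c[1]); th=np.arctan2(r,c[2]); return np.round([m["mtx"][0,2]+m["mtx"][0,0]*th*c[0]/r,m["mtx"][1,2]+m["mtx"][1,1]*th*c[1]/r],1)
E
python3 - <<'E'
from h import *
m=camera_model("wrist"); e=rot(-14.7)@np.array([1,0]); c=np.array([.4009,-.1521])
for x,z in((-.075,.004),(-.075,.012),(.011,.023),(.019,.03)): print(x,fish([*(c+x*e),z],m))
E
```

```text
-0.075 [275.9 116.2]
-0.075 [275.7 116.8]
0.011 [275.9 280.6]
0.019 [275.8 299.8]
```

```bash
python3 - <<'E'
s=open('h.py').read()
s=s.replace("    manip.move_ptp(P(xy,.12),o); manip.movel(P(xy,.03),feed=.2)\n","""    if seed:
        j1=25-np.degrees(np.arctan2(xy[1],xy[0])); manip.move_joints([float(j1),42,-60,126,66,45,15])
        manip.move_ptp(P(xy,.12),o)
    manip.movel(P(xy,.03),o,feed=.2)
""").replace("z=.005,squeeze=15):","z=.005,squeeze=15,seed=True):")
open('h.py','w').write(s)
E
python3 - <<'E'
from h import *
pick((.4009,-.1521),-14.7,seed=False)
place("green",0,.015)
shot("wrist","w2.png")
print(np.round(manip.read_qpos(),1))
E
```

```text
down hit=False t 5.42 w 0.088 F [-0.3  0.2 -0.7] p [ 0.4008 -0.1519  0.005 ]
grab t 6.42 w 0.0217 F [-0.3  0.7 -0.6] p [ 0.4009 -0.1521  0.005 ]
lift t 7.67 w 0.022 F [ 0.  -0.3 -0.8] p [ 0.4003 -0.1525  0.1993]
above t 9.38 w 0.0221 F [-0.1 -0.5 -0.4] p [0.6402 0.0085 0.1114]
placed hit=False t 10.15 w 0.0217 F [ 0.3  0.1 -0.6] p [0.64   0.0088 0.086 ]
released t 11.72 w 0.0884 F [-0.2 -0.5  0.5] p [0.6399 0.0083 0.1406]
[ 23.8  59.2 -59.9  90.5  55.6  64.3  42.1]
```

View pics/w2.png

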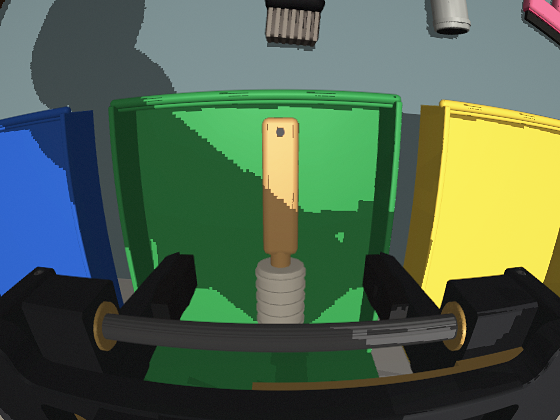

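The wrist view shows the white brush flat and straight in the green tray, handle end at (281,120). Now I push it to the left wall, then place the brown brush.

```bash
python3 - <<'E'
from h import *
push("green",0,-.022,.0355)
shot("wrist","w3.png")
pick((.3873,-.3104),-30.6)
place("green",0,-.016)
xy=loc("green",0,-.016); manip.movel(P(xy,.2),feed=.3)
shot("wrist","w4.png")
a=cv2.imread("pics/w3.png");b=cv2.imread("pics/w4.png");cv2.imwrite("pics/w34.png",cv2.resize(np.hstack([a,b]),(800,300),interpolation=cv2.INTER_AREA))
E
```

```text
push hit=False t 15.12 w 0.0002 F [-0.2 -1.6 -0.3] p [0.6391 0.0286 0.0863]
push end t 17.44 w 0.0878 F [-0.   0.3  0.2] p [ 0.6406 -0.0084  0.2   ]
down hit=False t 20.45 w 0.0882 F [0.  0.4 0.4] p [ 0.3874 -0.3103  0.005 ]
grab t 21.46 w 0.0217 F [-0.  -0.4  0.3] p [ 0.3873 -0.3104  0.005 ]
lift t 22.71 w 0.0218 F [ 0.1  0.7 -0.3] p [ 0.3865 -0.3106  0.1992]
above t 24.74 w 0.022 F [ 0.8 -0.3  0. ] p [ 0.6415 -0.0225  0.1113]
placed hit=False t 25.51 w 0.022 F [-0.4 -0.8 -0.8] p [ 0.6412 -0.0222  0.086 ]
released t 27.08 w 0.088 F [-0.5  0.3 -0.1] p [ 0.6411 -0.0227  0.1406]
```

View pics/w34.png

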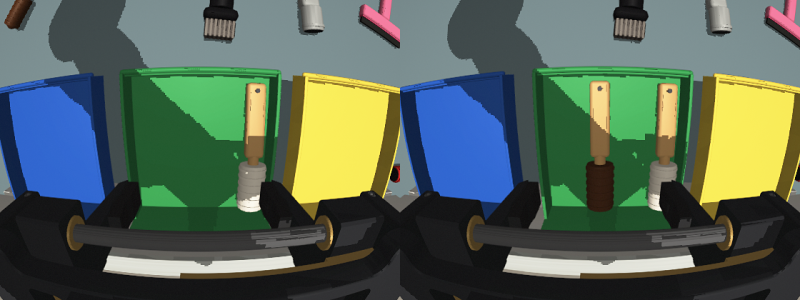

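Both brushes lie flat and parallel: brown (597,150), white (663,150). Next, the nozzles.

```bash
python3 - <<'E'
from h import *
pick((.3991,.1462),8.0)
place("blue",0,.015)
push("blue",0,-.025,.0325)
shot("wrist","w5.png")
pick((.4378,.0158),-2.6)
shot("wrist","w6.png")
a=cv2.imread("pics/w5.png");b=cv2.imread("pics/w6.png");cv2.imwrite("pics/w56.png",cv2.resize(np.hstack([a,b]),(800,300),interpolation=cv2.INTER_AREA))
E
```

```text
down hit=False t 30.21 w 0.088 F [ 0.9 -0.5 -0.9] p [0.3993 0.1464 0.0055]
grab t 31.17 w 0.0255 F [ 0.2  0.2 -0.7] p [0.3991 0.1461 0.005 ]
lift t 32.42 w 0.0256 F [-0.5 -0.5 -0.4] p [0.3989 0.1454 0.1992]
above t 34.57 w 0.0261 F [-0.1  0.1  0.3] p [ 0.6488 -0.1909  0.1115]
placed hit=True t 35.21 w 0.026 F [ 0.3 -0.8  4.3] p [ 0.6474 -0.1921  0.0851]
released t 36.74 w 0.0883 F [-0.7  0.3  0.2] p [ 0.6478 -0.1922  0.1405]
push hit=False t 40.1 w 0.0006 F [ 0.  -0.1  0.1] p [ 0.6472 -0.1747  0.0863]
push end t 42.42 w 0.0881 F [-1.  -0.  -0.2] p [ 0.6488 -0.2119  0.2   ]
down hit=False t 45.24 w 0.0882 F [ 0.2 -0.2 -0.7] p [0.438  0.016  0.0054]
grab t 46.1 w 0.0337 F [-0.5 -0.9 -0.1] p [0.4378 0.0158 0.005 ]
lift t 47.35 w 0.0338 F [-1.2 -0.4 -1.4] p [0.4374 0.0151 0.1992]
```

View pics/w56.png

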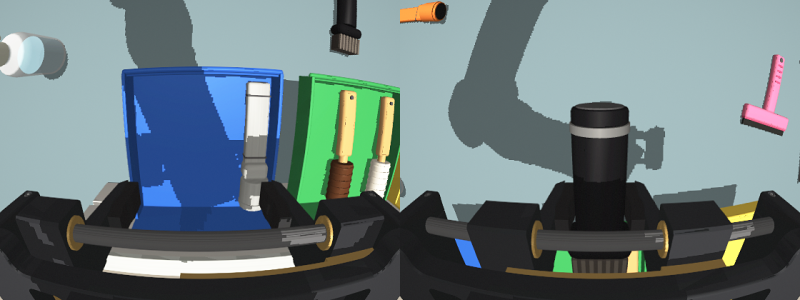

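The left half shows the crevice tool flat along the blue tray's wall (255,145). The right half shows the dusting nozzle held straight (600,150). I place the nozzle, then re-measure the squeegee from the top, this time clear of shadow.

```bash
python3 - <<'E'
from h import *
place("blue",0,-.017)
manip.movel(P(loc("blue",0,-.017),.2),feed=.3)
shot("wrist","w7.png")
p,d=grab_frame("top"); m=camera_model("top"); cv2.imwrite("pics/t2.png",cv2.resize(p[120:260,170:390],None,fx=3.5,fy=3.5,interpolation=cv2.INTER_CUBIC))
x0,y0,x1,y1=180,204,222,262; q=p[y0:y1,x0:x1]; h=cv2.cvtColor(q,cv2.COLOR_BGR2HSV)
M=(h[...,0]>150)&(h[...,0]<176)&(h[...,1]>80); v,u=np.nonzero(M)
X=np.array([onplane((a+x0,b+y0),.013,m)[:2] for a,b in zip(u,v)])
c,s,a=cv2.minAreaRect(X.astype(np.float32)); print(len(u),c,s,a)
hd=X[X[:,0]<.385]; l=cv2.fitLine(hd.astype(np.float32),cv2.DIST_HUBER,0,.01,.01).ravel(); e=l[:2]*np.sign(l[0]); ang=np.degrees(np.arctan2(e[1],e[0])); pr=(X-l[2:])@e
print("handle ang",ang,"len pink(128)",np.ptp(pr),"ctr",l[2:]+e*((pr.min()+pr.max())/2+.006))
E
```

```text
above t 49.22 w 0.034 F [ 0.6 -1.5 -0.7] p [ 0.65   -0.223   0.1116]
placed hit=True t 49.86 w 0.0337 F [-0.6  0.1  4.9] p [ 0.6487 -0.224   0.0851]
released t 51.29 w 0.0881 F [-0.1  0.4 -0.2] p [ 0.6492 -0.2241  0.1406]
411 (0.37022632360458374, 0.3243081569671631) (0.10940521210432053, 0.13193002343177795) 77.1006088256836
handle ang -13.537385 len pink(128) 0.1323176922903526 ctr [0.37605144 0.32179417]
```

View pics/t2.png

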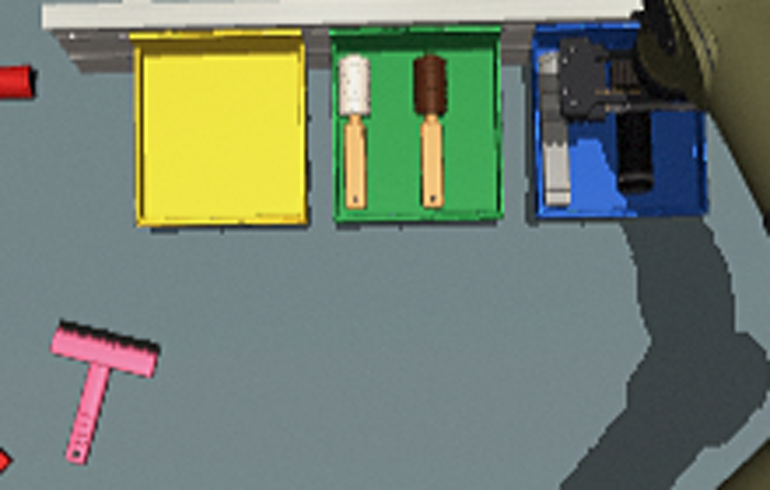

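View pics/w7.png

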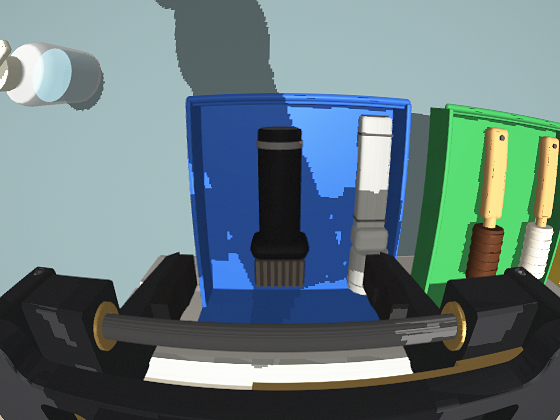

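Both views agree. The dusting nozzle (282,205) and crevice tool (372,200) lie flat, lengthwise and apart. Now the squeegee.

```bash
python3 - <<'E'
from h import *
pick((.3758,.3228),-13.0,along=.010,z=.004,squeeze=20)
place("yellow",.010,0,z=.004)
manip.movel(P(loc("yellow",0.01,0),.2),feed=.3)
shot("wrist","w8.png")
manip.move_ptp([.45,.15,.3],ori(90))
log("park"); shot("top","t3.png",(110,110,440,310),2.4)
E
```

```text
down hit=False t 55.85 w 0.088 F [-0.7  0.3 -0.3] p [0.3856 0.3207 0.0043]
grab t 56.86 w 0.0222 F [ 1.1 -0.5  0.1] p [0.3855 0.3205 0.004 ]
lift t 58.11 w 0.0215 F [-0.2 -0.2 -0.8] p [0.3856 0.3198 0.1992]
above t 59.83 w 0.0216 F [0.2 0.4 0.4] p [0.643  0.1893 0.1115]
placed hit=True t 60.49 w 0.0217 F [-0.8  0.6  5. ] p [0.6426 0.1875 0.0841]
released t 62.08 w 0.088 F [-0.5 -0.6  0.2] p [0.6431 0.1877 0.1405]
park t 63.37 w 0.0879 F [ 0.2 -0.2 -0.1] p [0.4511 0.1497 0.2993]
```

View pics/w8.png

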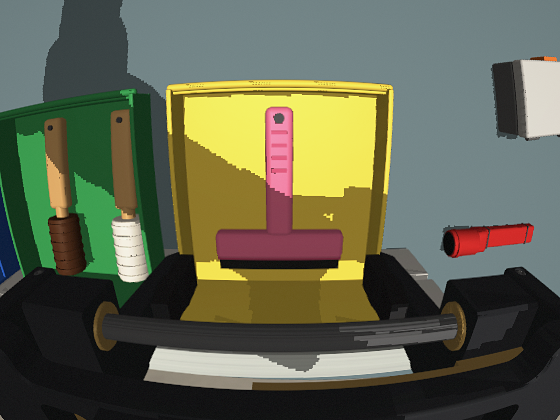

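View pics/t3.png

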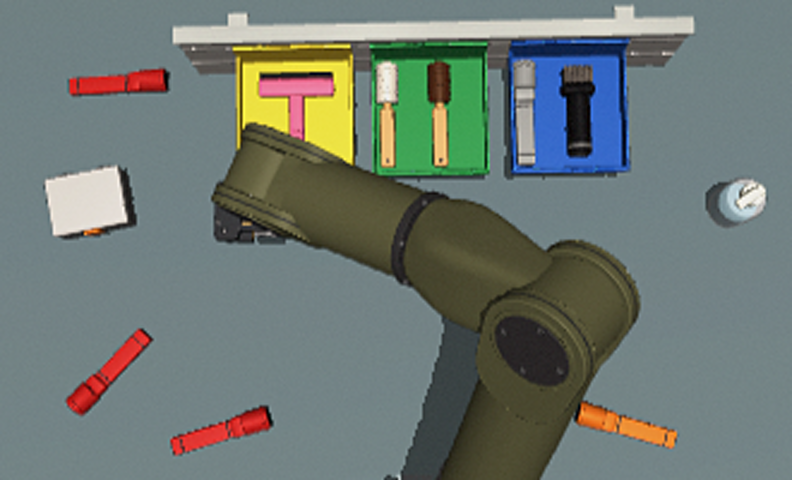

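All five pieces lie flat in their trays: squeegee (297,95), white brush (388,110), brown brush (438,110), crevice tool (524,110) and dusting nozzle (578,110). The box (90,200) and dispenser (742,200) are where they were, and the arm is clear.

```bash
python3 -c "
from h import *
manip.hand_in(); log('done')"
```

```text
the job is handed in; nothing more can be done
the job is handed in; nothing more can be done
```

I placed all five pieces and handed the job in shortly after 63 s of the 136 s allowed. Both brushes are in the green tray, the chrome crevice tool and black dusting nozzle are in the blue tray, and the pink squeegee is in the yellow tray. In the green and blue trays I slid the first piece gently sideways against the wall to make room for the second.

- **Placement:** The last wrist and top pictures show every piece flat, lengthwise and side by side where there are two. In the last top picture the parked arm hid the squeegee's handle end; the wrist picture taken just before shows the whole squeegee.
- **Bystanders:** The dispenser and the hinged box look unmoved, judged by eye only. The red and orange look-alikes were not touched.
- **Forces:** The arm was parked clear with the gripper empty. Logged force readings stayed at about 5 N or less.
- **Disagreements:** The first straight descent was refused because of a joint limit, so I used a different arm posture; nothing had moved. When I set the two brushes down, no contact force registered, so they were released within about a millimetre of the floor.

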